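# Run a fingertip along the upturned skate wheels

### The job

The bearings of this in-line skate frame have just been refitted: check them by running a fingertip lightly along the tops of its four wheels, from the toe wheel to the wheel beside the rubber heel brake, so that each wheel in turn visibly rolls towards the brake under your finger. The frame only stands loose on the mat: do not lift, tip or push it out of place, leave the other things alone, and finish with the hand clear.

Things in the scene. Friction and masses are not known exactly. Their poses are not given: they have to be found in the camera images.
- skate_frame: In-line skate frame without boot: bare aluminium channel 272 mm long, 37 mm wide, standing loose and upside down on the mat on its two mounting plates (66 x 64 mm each), with four wheels in a straight row on top; 0.8 kg. Origin: on the mat, midway under the row; x along the row from heel to toe, z up. Its side walls end 67 mm above the mat, the wheels stand 29 mm higher.
- tread1 (a point): Highest point of the first (toe) wheel counted from the toe: middle of its tread, 96 mm above the mat; stays with the frame, does not turn with the wheel. Wheels: off-white hard polyurethane, 80 mm diameter, 23 mm wide, rounded tread, 82 mm from centre to centre, axle 40 mm below this point.
- tread2 (a point): Highest point of the second wheel counted from the toe: middle of its tread, 96 mm above the mat; stays with the frame, does not turn with the wheel. Wheels: off-white hard polyurethane, 80 mm diameter, 23 mm wide, rounded tread, 82 mm from centre to centre, axle 40 mm below this point.
- tread3 (a point): Highest point of the third wheel counted from the toe: middle of its tread, 96 mm above the mat; stays with the frame, does not turn with the wheel. Wheels: off-white hard polyurethane, 80 mm diameter, 23 mm wide, rounded tread, 82 mm from centre to centre, axle 40 mm below this point.
- tread4 (a point): Highest point of the fourth (heel) wheel counted from the toe: middle of its tread, 96 mm above the mat; stays with the frame, does not turn with the wheel. Wheels: off-white hard polyurethane, 80 mm diameter, 23 mm wide, rounded tread, 82 mm from centre to centre, axle 40 mm below this point.
- brake (a point): Top of the black rubber brake block, which is at the heel end only, just behind the fourth wheel: 36 mm long, 34 mm wide. This point is the middle of its upper face, 190 mm from the frame's origin along -x, 79 mm above the mat, so 17 mm lower than the wheel tops.
- wheel1 (a joint): Turn of the first (toe) wheel from the toe, in rad: 0 at the start, no limits. It grows when the top of the wheel is drawn from toe towards heel (along the frame's -x): 1 mm of tread is 0.025 rad. Turns very freely on its bearings (under 0.001 N m) and coasts on a little. Its axle sits in rubber bushings in the frame: the wheel sinks about 1 mm for every 6 N pressed on it, at most 4 mm, and springs back.
- wheel2 (a joint): Turn of the second wheel from the toe, in rad: 0 at the start, no limits. It grows when the top of the wheel is drawn from toe towards heel (along the frame's -x): 1 mm of tread is 0.025 rad. Turns very freely on its bearings (under 0.001 N m) and coasts on a little. Its axle sits in rubber bushings in the frame: the wheel sinks about 1 mm for every 6 N pressed on it, at most 4 mm, and springs back.
- wheel3 (a joint): Turn of the third wheel from the toe, in rad: 0 at the start, no limits. It grows when the top of the wheel is drawn from toe towards heel (along the frame's -x): 1 mm of tread is 0.025 rad. Turns very freely on its bearings (under 0.001 N m) and coasts on a little. Its axle sits in rubber bushings in the frame: the wheel sinks about 1 mm for every 6 N pressed on it, at most 4 mm, and springs back.
- wheel4 (a joint): Turn of the fourth (heel) wheel from the toe, in rad: 0 at the start, no limits. It grows when the top of the wheel is drawn from toe towards heel (along the frame's -x): 1 mm of tread is 0.025 rad. Turns very freely on its bearings (under 0.001 N m) and coasts on a little. Its axle sits in rubber bushings in the frame: the wheel sinks about 1 mm for every 6 N pressed on it, at most 4 mm, and springs back.
- bowl: Bystander, leave alone: round magnetic steel parts bowl, 153 mm across the rim, 42 mm high, a few bearings and screws stuck inside. Origin at the centre of its underside.
- truck: Bystander, leave alone: aluminium skateboard truck standing on its base plate (54 x 80 mm), steel axle 200 mm long along its x, 24 mm off the origin in y and 38 mm up; 53 mm high in all. Origin at the centre of the plate's underside.
- acrylic_box: Bystander, leave alone: clear acrylic box with a shut sliding door, 120 (x) x 84 (y) x 80 mm high, stacked bearings inside. Origin at the centre of its underside.
- hex_key: Bystander, leave alone: chrome L-shaped hex key lying flat, 8 mm thick, long arm 109 mm along its x, short arm 30 mm along y. Origin under the long arm.

How it is judged:
By the outcome, as a careful person would: the job done as asked, in the order asked, and still so for the second after the job is handed in, with the robot touching nothing.
It also fails if it takes over 38 s, if anything falls off the work surface, if the arm or the gripper's body presses on something with over 40 N, if the wrist force passes 120 N, or if a joint passes its speed limit or range.

### The arm

A 6-joint arm with a two-finger parallel gripper is mounted at the origin on the work surface. World frame = base frame: x ahead of the robot, y to its left, z up, the work surface at z = 0. Lengths are in m, angles in rad, forces in N, time in s.
With the tool pointing down it reaches from about 0.3 to 0.875 m from the base axis. Payload 6.4 kg.
Tool frame: the origin (TCP) lies midway between the tips of the shut fingers; the grasp point (between the pads) lies 19 mm behind it (ctrl.tcp_to_grasp is the distance from the TCP to the grasp point, in m); z points along the fingers, y is the direction in which the jaws open and shut (so a half turn about z gives the same grasp; the last joint's range is limited). The gripper opens to 85 mm and grips with 20 to 120 N. Pads are 22 mm wide; open, the fingers measure 114 mm over their backs; the gripper's body (76 mm by 85 mm) begins 54 mm behind the grasp point. The pads swing forward as they close: fully open they stand 13 mm farther back than shut.
Start: joints at [1.053, 0.181, 1.607, -0, 1.354, -0.206], TCP at [0.176, 0.547, 0.231] pointing down, gripper open.
Joint ranges: [-2.99, 2.99], [-0.89, 2.07], [0.3, 2.58], [-1.14, 4.28], [0, 2.63], [-3.12, 3.12]. Speed limits (rad/s): [2.57, 2.57, 3.01, 3.14, 3.14, 3.14].

### API

Orientations are given as a unit quaternion [w, x, y, z].
In Python, from bench import monitor, imaging, order, spotter, ctrl gives the robot as it stands.
- The arm moves only by the shell command python3 -m pendant 'ROWS'. ROWS is JSON, a list that holds one entry, the list of rows, each a list of 5 numbers: the shift along the world's x, y, z in mm, then the turn about the world's z in degrees, then the finger opening in mm, from 0 to 85.4. A call has 1 to 8 rows; each row shifts and turns the commanded pose from where the row before left it; what a row does not reach is not made up. A row lasts 1/8 s, in which the tool goes at most 62.5 mm and 10.7 degrees, less where a joint would pass 70% of its speed; a pose out of reach is approached as far as the arm can. A call with a gripper value outside its range is refused whole. The fingers move at their own pace and stop on an object; the grip force is fixed at half the most. Time passes only in rows, so rows that do not move let the fingers close. It gives the time, the measured TCP pose, the force and the opening at its end, in the units of the state.
- monitor.get_obs(): the state, without advancing time (a new reading comes with each control period).
- imaging.camera(name): name is "scene" or "top" or "wrist"; returns a dict with "img" (384x512x3 uint8, red, green, blue), "vfov" (degrees; the focal length in pixels is half the picture's height over the tangent of half this angle, whatever the lens; pixels are square), "cx", "cy" (the principal point, pixels), "distortion" ([k1, k2, p1, p2, k3] as OpenCV has them; the pictures are not rectified), "origin" and "orientation" of the camera in the world. Camera axes: x right, y down, z forward; pixel columns grow to the right and rows downward; lengths in m; the calibration is good to about 2 mm. A picture is of the moment at which its call begins. There is no depth.
- order.hand_in(): hands the job in, once; it reports no verdict.
Trained networks look in the newest picture that a camera, given by its name, has taken for a name from the list of things; names that differ only in an ending like _2 or _b are one class to them, and where a whole thing is asked for, a point or a joint stands for the part that bears it (a point fixed in the world has none). Each returns a list of dicts, best first, with "confidence" (0 to 1); they miss things now and then, are a little off and sometimes report something else, mostly with a low value. They report only what shows in the picture. A call takes as long as a camera call.
- spotter.recognise(camera, thing): "at" ([x, y, z] in m, in the coordinates of the camera as it stood for that picture, good to about 4 mm: the middle of the surface that is visible of it).
- spotter.tip_of(camera, thing): "at" ([x, y, z] in m, in the coordinates of the camera as it stood for that picture, good to about 4 mm: a listed point, or the origin of a listed thing).
The state is a dict: "time_s": time; "q": joint angles; "dq": joint speeds; "joint_efforts": joint torques, N m; "eef_pos": TCP position; "eef_rot": TCP orientation; "wrist_force": force on the tool from outside, world axes, zero at the start; "torque": the same for the moment, N m; "opening": opening from 0.0 (shut) to 1.0 (fully open).
Only numpy, scipy, OpenCV 4.12 (cv2) and the standard library are available. Lean on these libraries where they do the work, as an engineer would, in place of code of your own. Each camera call takes 0.05 s, during which the arm holds its last target. There are 200 camera calls.

## Working session

There is one attempt and no reset: what is moved stays moved. The work goes in short steps, Python scripts to look and compute and a shell command to move; the robot and the scene stay as the last step left them, time stands still between calls to the robot, and variables do not carry over. Pictures are saved under pics/ and viewed, about 8 in all and at most 12, crops included, and the job is handed in when it is done.

```bash
mkdir -p pics
cat > h.py <<'E'
import numpy as np, cv2
from scipy.spatial.transform import Rotation as R
from bench import monitor, imaging, order, spotter, ctrl
def rot(q): return R.from_quat([q[1],q[2],q[3],q[0]]).as_matrix()
def shot(n,f=None):
    c=imaging.camera(n)
    if f: cv2.imwrite('pics/'+f,c['img'][:,:,::-1])
    return c
def w(c,p): return rot(c['orientation'])@np.array(p)+np.array(c['origin'])
def K(c):
    f=192/np.tan(np.radians(c['vfov']/2)); return np.array([[f,0,c['cx']],[0,f,c['cy']],[0,0,1.]])
def onz(c,uv,z):
    d=cv2.undistortPoints(np.array([[uv]],float),K(c),np.array(c['distortion'],float))[0,0]
    d=rot(c['orientation'])@np.array([d[0],d[1],1]); o=np.array(c['origin']); return o+d*(z-o[2])/d[2]
def proj(c,P):
    M=rot(c['orientation']).T; t=-M@np.array(c['origin'])
    return cv2.projectPoints(np.array(P,float).reshape(-1,1,3),cv2.Rodrigues(M)[0],t,K(c),np.array(c['distortion'],float))[0][:,0]
E
python3 - <<'E'
from h import *
np.set_printoptions(precision=4,suppress=True)
o=monitor.get_obs();print(o['time_s'],o['eef_pos'],o['eef_rot'],o['opening'],o['wrist_force'])
for n in('scene','top'):
    c=shot(n,n+'1.png');print(n,c['origin'],c['vfov'])
    for t in['tread1','tread2','tread3','tread4','brake','skate_frame','bowl','truck','acrylic_box','hex_key']:
        for r in spotter.tip_of(n,t)[:2]: 
            p=w(c,r['at']);print(t,round(r['confidence'],2),p,proj(c,p)[0])
E
```

```text
0.0 [0.1761 0.5468 0.2304] [-0.0003  0.1553  0.9879 -0.0008] 0.9978542677065385 [ 0.3768  0.2441 -0.1142]
scene [ 1.1661 -0.5816  0.8107] 44.04203950327502
tread1 0.94 [ 0.4715 -0.0183  0.1009] [204.2751 205.0902]
tread1 0.8 [0.6894 0.0989 0.1025] [306.7444 220.91  ]
tread2 0.94 [ 0.4715 -0.0183  0.1009] [204.2751 205.0902]
tread2 0.8 [0.6894 0.0989 0.1025] [306.7444 220.91  ]
tread3 0.94 [ 0.4715 -0.0183  0.1009] [204.2751 205.0902]
tread3 0.8 [0.6894 0.0989 0.1025] [306.7444 220.91  ]
tread4 0.94 [ 0.4715 -0.0183  0.1009] [204.2751 205.0902]
tread4 0.8 [0.6894 0.0989 0.1025] [306.7444 220.91  ]
brake 0.97 [0.7457 0.1326 0.0822] [334.9072 231.3644]
skate_frame 0.63 [0.5789 0.0427 0.0045] [254.7877 242.3659]
bowl 0.78 [ 0.7526 -0.055   0.0055] [283.1494 302.4734]
truck 0.87 [ 0.5723 -0.1302  0.0075] [200.8626 278.7798]
acrylic_box 0.72 [0.5963 0.2636 0.0039] [314.8385 204.1517]
hex_key 0.74 [ 0.4711 -0.0191  0.1025] [203.8465 204.6322]
hex_key 0.69 [0.4171 0.138  0.0039] [235.3261 197.9604]
top [0.4918 0.0447 0.828 ] 52.47197717840105
tread1 0.95 [ 0.4692 -0.0137  0.1012] [273.7852 239.4905]
tread1 0.9 [0.687  0.0995 0.1005] [213.3174 124.5921]
tread2 0.95 [ 0.4692 -0.0137  0.1012] [273.7852 239.4905]
tread2 0.9 [0.687  0.0995 0.1005] [213.3174 124.5921]
tread3 0.95 [ 0.4692 -0.0137  0.1012] [273.7852 239.4905]
tread3 0.9 [0.687  0.0995 0.1005] [213.3174 124.5921]
tread4 0.95 [ 0.4692 -0.0137  0.1012] [273.7852 239.4905]
tread4 0.9 [0.687  0.0995 0.1005] [213.3174 124.5921]
brake 0.55 [0.7478 0.1272 0.0852] [199.9153  96.3313]
skate_frame 0.56 [0.5775 0.0406 0.0006] [244.1474 187.1391]
bowl 0.98 [ 0.7547 -0.0552  0.0039] [287.882  106.1748]
acrylic_box 0.63 [0.5946 0.2626 0.0049] [139.2611 179.0788]
acrylic_box 0.37 [ 0.57   -0.1214  0.005 ] [319.9725 190.2786]
hex_key 0.7 [ 0.4145  0.1379 -0.0002] [197.886  264.7218]
```

View pics/top1.png

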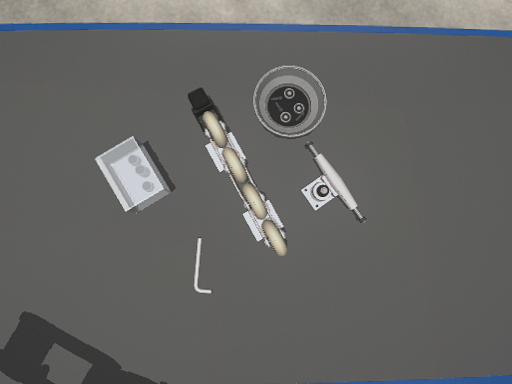

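View pics/scene1.png

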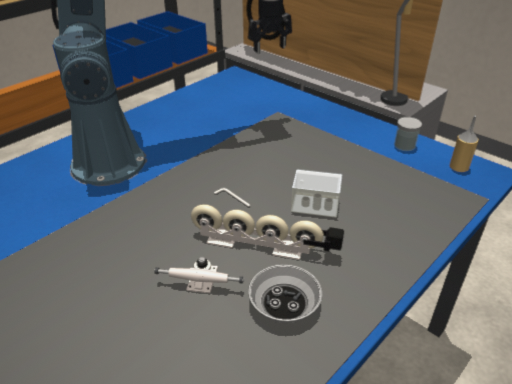

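The top view shows the toe wheel at (274,238), the heel wheel at (214,128) and the brake at (200,97). The detections give a spacing of 246 mm, which matches 3 x 82 mm. The path over the wheels is clear. Next I'll fit the row using all four treads.

Run:
```python
from h import *
np.set_printoptions(precision=4,suppress=True)
P=[]
for n in('scene','top'):
    c=shot(n)
    for r in spotter.tip_of(n,'tread1'):
        p=w(c,r['at']);print(n,round(r['confidence'],2),p)
        if r['confidence']>.5:P.append(p)
    # pixel check: wheel colour blobs
    if n=='top':
        hsv=cv2.cvtColor(c['img'],cv2.COLOR_RGB2HSV)
        m=((hsv[...,1]>45)&(hsv[...,2]>120)&(hsv[...,0]<35)).astype(np.uint8); m[:50]=0;m[360:]=0
        k,l,s,ct=cv2.connectedComponentsWithStats(m)
        for i in range(1,k):
            if s[i,4]>60: print('blob',s[i,4],ct[i],onz(c,ct[i],.09))
P=np.array(P);m=P.mean(0);d=np.linalg.svd(P-m)[2][0];d*=np.sign(d[0]);print(m,d,np.degrees(np.arctan2(d[1],d[0])))
```

```text
scene 0.91 [0.5451 0.023  0.1016]
scene 0.86 [0.6891 0.0953 0.1037]
scene 0.82 [ 0.4691 -0.0209  0.0992]
scene 0.69 [0.6173 0.0578 0.0999]
top 0.92 [0.6144 0.0577 0.0983]
top 0.88 [0.6844 0.0995 0.0993]
top 0.72 [0.5398 0.0202 0.0995]
top 0.7 [ 0.4722 -0.0136  0.0969]
blob 83 [277.253  244.2771] [ 0.4599 -0.0211  0.09  ]
[0.5789 0.0399 0.0998] [0.8847 0.4661 0.0109] 27.78160942302361
```

```bash
python3 -m pendant '[[[24,-47,0,-5.5,0],[24,-47,0,-5.5,0],[24,-47,0,-5.5,0],[24,-47,0,-5.5,0],[24,-47,0,-5.5,0],[24,-47,0,-5.5,0],[24,-47,0,-5.5,0],[24,-47,0,-5.5,0]]]'; python3 -m pendant '[[[24,-48,0,0,0],[24,-48,0,0,0],[24,-48,-20,0,0],[23,-48,-30,0,0],[0,0,-40,0,0],[0,0,0,0,0],[0,0,0,0,0],[0,0,0,0,0]]]'; python3 -c "
from h import *
c=shot('scene','s2.png');c=shot('wrist','w2.png');o=monitor.get_obs();print(o['eef_pos'],R.from_matrix(rot(o['eef_rot'])).as_matrix()[:,1],o['wrist_force'],o['opening'])"
```

```text
time_s: 2.3
eef_pos: [0.369, 0.1697, 0.2317]
eef_rot: [0.0, 0.515, 0.857, 0.0]
wrist_force: [0.3, -0.3, -0.3]
opening: 0.005
time_s: 3.3
eef_pos: [0.4646, -0.0204, 0.1433]
eef_rot: [0.002, 0.513, 0.858, 0.0]
wrist_force: [0.4, -0.5, 0.4]
opening: -0.0
[ 0.46429518 -0.02044033  0.14284029] [0.88127445 0.47260052 0.00202553] [-0.04217628  0.53529784 -0.44727139] 0.001931937579932108
```

```bash
python3 -c "
import cv2,numpy as np
a=cv2.imread('pics/s2.png')[120:290,130:370];a=cv2.resize(a,(400,284));b=cv2.resize(cv2.imread('pics/w2.png'),(379,284));cv2.imwrite('pics/c2.png',np.hstack([a,b]))"
```

```text
(no output)
```

View pics/c2.png

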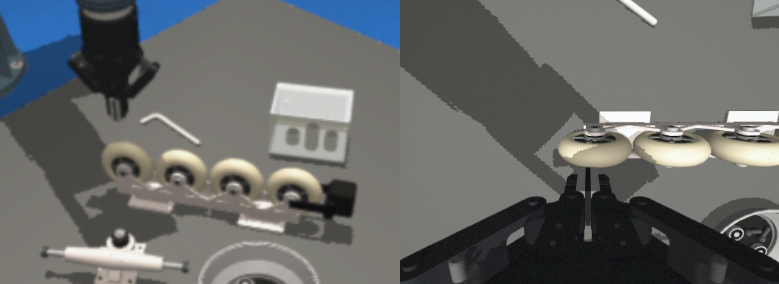

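The left crop shows the shut fingertips above the toe wheel (about (115,115)). The wrist crop shows them in line with the row and slightly toe-side of the wheel top (about (588,165)). I'll go down until I feel contact.

```bash
python3 -m pendant '[[[0,0,-18,0,0],[0,0,-14,0,0],[0,0,-6,0,0],[0,0,0,0,0],[0,0,0,0,0]]]'; for i in 1 2 3; do :; done; python3 -m pendant '[[[0,0,-1,0,0],[0,0,-1,0,0],[0,0,0,0,0]]]'; python3 -m pendant '[[[0,0,-1,0,0],[0,0,-1,0,0],[0,0,0,0,0]]]'
```

```text
time_s: 4.03
eef_pos: [0.4638, -0.0208, 0.1037]
eef_rot: [0.0, 0.514, 0.858, 0.0]
wrist_force: [-0.5, -0.1, 0.5]
opening: -0.001
time_s: 4.4
eef_pos: [0.4633, -0.0207, 0.1013]
eef_rot: [-0.0, 0.514, 0.858, -0.0]
wrist_force: [0.4, 0.1, -0.3]
opening: 0.003
time_s: 4.78
eef_pos: [0.4635, -0.0207, 0.0994]
eef_rot: [0.0, 0.514, 0.858, 0.0]
wrist_force: [0.5, -0.1, 1.3]
opening: -0.0
```

```bash
python3 -m pendant '[[[0,0,-0.5,0,0],[0,0,0,0,0]]]';python3 -m pendant '[[[0,0,-0.5,0,0],[0,0,0,0,0]]]'
```

```text
time_s: 5.03
eef_pos: [0.4636, -0.0207, 0.099]
eef_rot: [0.0, 0.514, 0.858, 0.0]
wrist_force: [-1.3, 0.1, 2.5]
opening: 0.002
time_s: 5.28
eef_pos: [0.4637, -0.0207, 0.0986]
eef_rot: [0.0, 0.514, 0.858, 0.0]
wrist_force: [-0.8, 0.5, 5.0]
opening: 0.002
```

```bash
python3 -m pendant '[[[4,2.1,0,0,0],[7,3.7,0,0,0]]]';python3 -m pendant '[[[7,3.7,0,0,0],[7,3.7,0,0,0]]]';python3 -m pendant '[[[7,3.7,0,0,0]]]';python3 -m pendant '[[[7,3.7,0,0,0]]]'; python3 -c "
from h import *
c=shot('scene','s3.png')"
```

```text
time_s: 5.52
eef_pos: [0.4748, -0.0148, 0.0987]
eef_rot: [0.0, 0.514, 0.858, 0.0]
wrist_force: [-0.7, -0.0, 5.7]
opening: 0.001
time_s: 5.78
eef_pos: [0.4885, -0.0073, 0.0981]
eef_rot: [-0.0, 0.514, 0.858, -0.0]
wrist_force: [0.4, 0.3, -0.2]
opening: -0.003
time_s: 5.9
eef_pos: [0.4954, -0.0036, 0.0978]
eef_rot: [-0.0, 0.514, 0.858, -0.0]
wrist_force: [-0.4, -0.2, -0.7]
opening: 0.002
time_s: 6.02
eef_pos: [0.5025, 0.0001, 0.0979]
eef_rot: [-0.0, 0.514, 0.858, -0.0]
wrist_force: [-0.1, -0.5, 0.6]
opening: 0.001
```

Contact was light at about 6 N, but wheel 1 only got a part-stroke because I touched down near its top. Wheel 2 hasn't been touched yet, so I'll lift, go back and give wheel 1 a full stroke first.

```bash
python3 -m pendant '[[[0,0,15,0,0],[-30,-15.5,0,0,0],[-31,-16.5,0,0,0],[0,0,0,0,0],[0,0,-10,0,0],[0,0,-5,0,0],[0,0,0,0,0],[0,0,0,0,0]]]'; python3 -m pendant '[[[7,3.7,0,0,0],[7,3.7,0,0,0],[7,3.7,0,0,0]]]';python3 -m pendant '[[[7,3.7,0,0,0]]]'; python3 -m pendant '[[[7,3.7,0,0,0],[7,3.7,0,0,0]]]'; python3 -m pendant '[[[7,3.7,0,0,0],[7,3.7,0,0,0]]]';python3 -c "
from h import *
c=shot('scene','s4.png')"
```

```text
time_s: 7.08
eef_pos: [0.4416, -0.0319, 0.0981]
eef_rot: [-0.0, 0.514, 0.858, -0.0]
wrist_force: [1.1, -0.5, 0.2]
opening: 0.001
time_s: 7.45
eef_pos: [0.4633, -0.0208, 0.0987]
eef_rot: [0.0, 0.514, 0.858, 0.0]
wrist_force: [-1.0, 0.2, 4.8]
opening: -0.002
time_s: 7.58
eef_pos: [0.4705, -0.017, 0.0989]
eef_rot: [0.0, 0.514, 0.858, 0.0]
wrist_force: [-1.1, 1.1, 5.7]
opening: -0.002
time_s: 7.82
eef_pos: [0.4842, -0.0095, 0.0986]
eef_rot: [0.0, 0.514, 0.858, 0.0]
wrist_force: [0.3, 1.1, 2.3]
opening: -0.005
time_s: 8.07
eef_pos: [0.4975, -0.0022, 0.0979]
eef_rot: [-0.0, 0.514, 0.858, -0.0]
wrist_force: [-0.1, -0.4, 0.3]
opening: 0.002
```

Run:
```python
import cv2,numpy as np
cs=[cv2.resize(cv2.imread(f'pics/{n}.png')[170:260,175:355],(540,270),interpolation=cv2.INTER_CUBIC) for n in('scene1','s4')]
cv2.imwrite('pics/c4.png',np.vstack(cs))
```

```text
(no output)
```

View pics/c4.png

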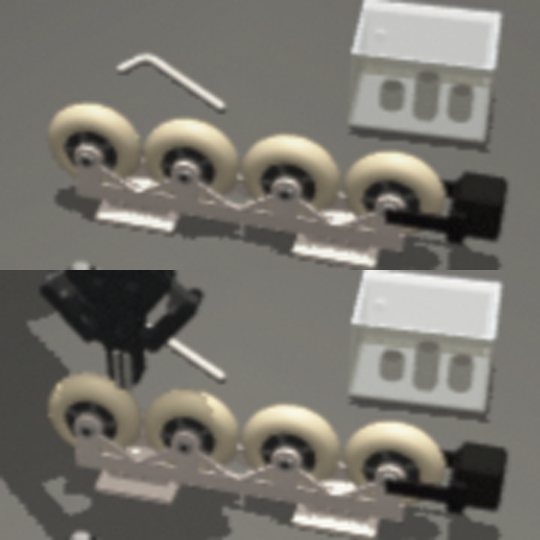

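The frame hasn't moved (plates and brake sit at the same pixels), and the tip is between wheels 1 and 2. I'll carry on along the row.

```bash
python3 -m pendant '[[[7,3.7,0,0,0],[7,3.7,0,0,0],[7,3.7,0,0,0],[7,3.7,0,0,0],[7,3.7,0,0,0],[7,3.7,0,0,0]]]'; python3 -m pendant '[[[7,3.7,0,0,0],[7,3.7,0,0,0],[7,3.7,0,0,0],[7,3.7,0,0,0]]]'; python3 -c "
from h import *
c=shot('scene','s5.png')"
```

```text
time_s: 8.88
eef_pos: [0.5403, 0.0201, 0.0989]
eef_rot: [0.0, 0.514, 0.858, 0.0]
wrist_force: [-0.4, 2.1, 5.1]
opening: 0.003
time_s: 9.38
eef_pos: [0.5675, 0.0346, 0.0977]
eef_rot: [-0.0, 0.514, 0.858, -0.0]
wrist_force: [-0.6, -1.0, 0.1]
opening: -0.001
```

```bash
python3 -m pendant '[[[7,3.7,0,0,0],[7,3.7,0,0,0],[7,3.7,0,0,0],[7,3.7,0,0,0],[7,3.7,0,0,0],[7,3.7,0,0,0],[7,3.7,0,0,0]]]'; python3 -m pendant '[[[7,3.7,0,0,0],[7,3.7,0,0,0],[7,3.7,0,0,0]]]'; python3 -c "
from h import *
c=shot('scene','s6.png')"
```

```text
time_s: 10.3
eef_pos: [0.6173, 0.0609, 0.099]
eef_rot: [0.0, 0.514, 0.858, 0.0]
wrist_force: [-1.8, 1.8, 5.4]
opening: 0.001
time_s: 10.68
eef_pos: [0.6374, 0.0716, 0.0976]
eef_rot: [-0.0, 0.514, 0.858, -0.0]
wrist_force: [0.2, -0.4, 0.8]
opening: 0.001
```

```bash
python3 -m pendant '[[[7,3.7,0,0,0],[7,3.7,0,0,0],[7,3.7,0,0,0],[7,3.7,0,0,0],[7,3.7,0,0,0],[7,3.7,0,0,0],[7,3.7,0,0,0]]]'; python3 -m pendant '[[[7,3.7,0,0,0],[7,3.7,0,0,0],[7,3.7,0,0,0]]]'; python3 -c "
from h import *
c=shot('scene','s7.png')"
```

```text
time_s: 11.6
eef_pos: [0.6873, 0.0979, 0.0991]
eef_rot: [0.0, 0.514, 0.858, 0.0]
wrist_force: [-0.7, 0.8, 4.4]
opening: -0.004
time_s: 11.98
eef_pos: [0.7075, 0.1086, 0.0977]
eef_rot: [-0.0, 0.514, 0.858, -0.0]
wrist_force: [-0.4, -0.4, -0.1]
opening: 0.001
```

All four wheels were touched at about 5 N, and the tip is now off wheel 4. I'll lift clear and check.

```bash
python3 -m pendant '[[[0,0,20,0,0],[0,0,40,0,0],[0,0,50,0,0],[-20,30,30,0,0],[-30,50,0,0,0],[-30,50,0,0,0],[-30,50,0,0,0],[0,0,0,0,0]]]'
python3 - <<'E'
from h import *
np.set_printoptions(precision=4,suppress=True)
c=shot('scene','s8.png'); t=shot('top','t8.png')
for k in('skate_frame','brake','bowl','truck'): 
    r=spotter.tip_of('scene' ,k); print(k,[w(c,x['at']) for x in r[:1]])
f=lambda n:cv2.resize(cv2.imread(f'pics/{n}.png')[185:265,185:345],(400,200),interpolation=cv2.INTER_CUBIC)
cv2.imwrite('pics/c8.png',np.vstack([np.hstack([f('scene1'),f('s4')]),np.hstack([f('s5'),f('s6')]),np.hstack([f('s7'),f('s8')])]))
a,b=[cv2.imread(f'pics/{n}.png',0)[80:260,180:300].astype(np.float32) for n in('top1','t8')]
print('top shift px',cv2.phaseCorrelate(a,b,cv2.createHanningWindow(a.shape[::-1],cv2.CV_32F)))
E
```

```text
time_s: 13.02
eef_pos: [0.595, 0.2921, 0.24]
eef_rot: [0.0, 0.512, 0.859, 0.001]
wrist_force: [1.1, 0.2, 0.3]
opening: 0.001
skate_frame [array([0.5798, 0.0381, 0.0058])]
brake [array([0.7481, 0.1324, 0.0792])]
bowl [array([ 0.7541, -0.0541,  0.0018])]
truck [array([ 0.5713, -0.1266,  0.0098])]
top shift px ((-0.013577793026534835, 0.010534516834667329), 0.9895825094205362)
```

View pics/c8.png

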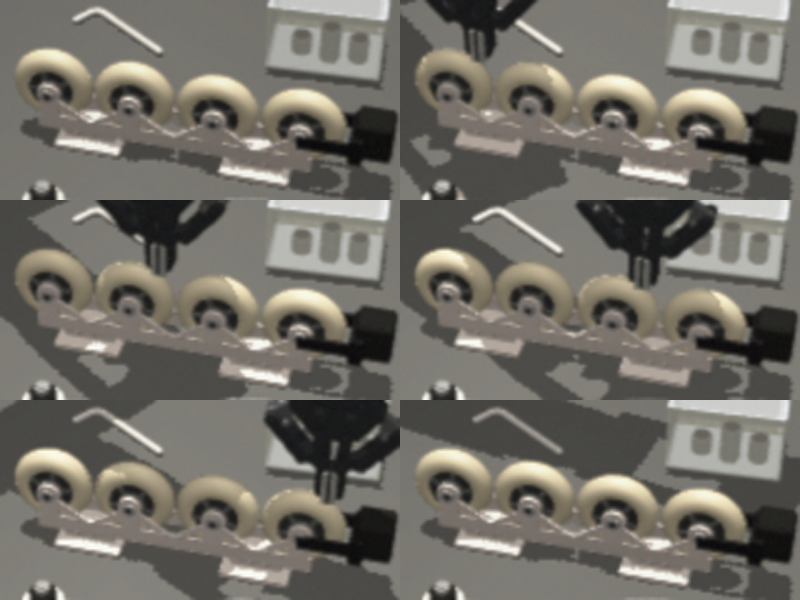

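Run:
```python
from h import *
c=shot('scene'); b=c['img'].astype(int); a=cv2.imread('pics/scene1.png')[:,:,::-1].astype(int)
u=np.array([.885,.466,0])
for k in range(4):
    p=np.array([.579,.040,.060])+u*(-.123+.082*k)+np.array([.466,-.885,0])*.0115
    x,y=proj(c,p)[0].astype(int); d=np.abs(a-b).mean(2)[y-9:y+6,x-9:x+10]; print(k+1,(x,y),d.mean().round(2),d.max())
print('static ref',np.abs(a-b).mean(2)[240:300,190:230].mean().round(2), 'frame',np.abs(a-b).mean(2)[238:255,270:300].mean().round(2))
order.hand_in()
```

```text
1 (np.int64(203), np.int64(220)) 6.04 27.0
2 (np.int64(236), np.int64(226)) 5.21 31.333333333333332
3 (np.int64(269), np.int64(232)) 5.31 23.666666666666668
4 (np.int64(303), np.int64(237)) 5.17 23.333333333333332
static ref 4.61 frame 4.71
the job is handed in; nothing more can be done
```

I ran the shut fingertips along the wheel tops from the toe wheel to the one beside the brake, lifted clear, and handed the job in after about 13 s of the 38 s. I could not confirm from the pictures how far each wheel turned.

- **Contact:** each wheel was pressed in turn with about 4–6 N while the tip moved towards the brake, and the force dropped to zero between wheels. From the roughly 30 mm of contact I estimate about 0.7 rad of roll per wheel.
- **Wheel 1 was stroked twice:** I first touched down near its top, which gave only a part-stroke. I lifted, went back and gave it a full stroke before touching wheel 2; both strokes ran towards the brake.
- **Wheel rotation check:** hub pixels changed only slightly more than the background (5.2–6.0 against 4.6–4.7), with local changes up to about 30. That is only weak evidence. The stronger argument is that 5 N on bearings this free should roll the wheels without slipping.
- **Frame in place:** the top camera shows a shift of about 0.01 pixel between the start and the end, so it did not move.
- **Other things:** the bowl and truck were still where they started, to within about 4 mm. The box and hex key look unmoved in the pictures, and the hand never came near them.
- **Hand clear:** the gripper ended 240 mm above the work surface with no force on it.

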